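# Load the kiln shelf with bud vases in order of height

## Robot

A 7-joint arm with a two-finger parallel gripper is mounted at the origin on the work surface. World frame = base frame: x ahead of the robot, y to its left, z up, the work surface at z = 0. Lengths are in mm, angles in rad, forces in N, time in s.
With the tool pointing down it reaches from about 400 to 875 mm from the base axis. Payload 4.4 kg.
Tool frame: the origin (TCP) lies midway between the tips of the shut fingers; the grasp point (between the pads) lies 19 mm behind it (ctrl.grip_point_offset is the distance from the TCP to the grasp point, in mm); z points along the fingers, y is the direction in which the jaws open and shut (so a half turn about z gives the same grasp; the last joint's range is limited). The gripper opens to 85 mm and grips with 20 to 120 N. Pads are 22 mm wide; open, the fingers measure 114 mm over their backs; the gripper's body (76 mm by 85 mm) begins 54 mm behind the grasp point. The pads swing forward as they close: fully open they stand 13 mm farther back than shut.
Start: joints at [1.194, 0.628, 0.038, 1.517, -0.027, 0.996, -0.02], TCP at [198.811, -618.863, 231.313] pointing down, gripper open.
Joint ranges: [-3.06, 3.06], [-0.37, 2.12], [-1.25, 1.32], [0.18, 2.47], [-1.1, 4.24], [0.23, 1.98], [-2.94, 2.94]. Speed limits (rad/s): [2.57, 2.57, 3.14, 3.14, 3.14, 3.14, 3.14].

## Interface

Orientations are given as [roll, pitch, yaw] about the fixed x, y, z axes, in that order (R = Rz(yaw) Ry(pitch) Rx(roll)).
In Python, from cell import ctrl, imaging, models gives the robot as it stands. The module is installed in compiled form; this text tells all that it offers.
- The arm moves only by the tool drive_tool, never from a script. Its argument "deltas" is text: rows parted by semicolons, each of 5 numbers parted by spaces: the shift along the tool's x, y, z in m, then the turn about the tool's z in degrees, then the finger opening in m, from 0 to 0.0854. A call has 1 to 12 rows; each row is the pose to reach, as a shift and turn from the pose commanded when the call began, along the tool's axes at that moment; what a row does not reach only later rows make up. A row lasts 1/8 s, in which the tool goes at most 62.5 mm and 10.7 degrees, less where a joint would pass 70% of its speed; a pose out of reach is approached as far as the arm can. A call with a gripper value outside its range is refused whole. The fingers move at their own pace and stop on an object; the grip force is fixed at half the most. Time passes only in rows, so rows that repeat a pose let the fingers close. It gives the time, the measured TCP pose, the force and the opening at its end, in the units of the state.
- ctrl.read_state(): the state, without advancing time (a new reading comes with each control period).
- imaging.get_image(name): name is "scene" or "top" or "wrist"; returns a dict with "color" (384x512x3 uint8, red, green, blue), "range_z" (384x512 float32, mm along the optical axis (not along the pixel's ray), 0 where there is no reading), "vfov" (degrees; the focal length in pixels is half the picture's height over the tangent of half this angle, whatever the lens; pixels are square), "cx", "cy" (the principal point, pixels), "extrinsics" (4x4, takes a point from camera to world coordinates). Camera axes: x right, y down, z forward; pixel columns grow to the right and rows downward; lengths in mm; the calibration is good to about 2 mm. The wrist camera is an equidistant fisheye: a pixel r from the principal point sees the ray r / f radians off the axis. A picture is of the moment at which its call begins.
- ctrl.finish_job(): hands the job in, once; it reports no verdict.
Trained networks look in a picture, given as the dict that the camera call returned (one of the last four; its "shot" number tells which), for a name from the list of things; names that differ only in an ending like _2 or _b are one class to them, and where a whole thing is asked for, a point or a joint stands for the part that bears it (a point fixed in the world has none). Each returns a list of dicts, best first, with "score" (0 to 1); they miss things now and then, are a little off and sometimes report something else, mostly with a low value. They report only what shows in the picture. A call takes as long as a camera call. They do not tell look-alikes from the thing itself.
- models.spot_in(picture, thing): "point" ([column, row] in pixels, amid what is visible of it).
- models.landmark_of(picture, thing): "point" ([column, row] in pixels: a listed point, or the origin of a listed thing).
The state is a dict: "clock": time; "qpos": joint angles; "qd": joint speeds; "tau": joint torques, N m; "eef_pos": TCP position; "tool_rot": TCP orientation; "force": force on the tool from outside, world axes, zero at the start; "torque": the same for the moment, N m; "width": finger opening in mm.
Only numpy, scipy, OpenCV 4.12 (cv2) and the standard library are available. Lean on these libraries where they do the work, as an engineer would, in place of code of your own. Each camera call takes 0.05 s, during which the arm holds its last target.

## Task

Load the kiln shelf: stand the four narrow-necked clay bud vases upright, one in the middle of each round red-brown disc, in order of height, with the tallest on the disc next to the tall square post and the shortest on the disc farthest from it. They are fragile: set them down gently, and do not drop any or tip any over.

Things in the scene. Friction and masses are not known exactly. Their poses are not given: they have to be found in the camera images.
- vase_120: the tallest of four loose, upright, narrow-necked bud vases of plain off-white clay, all of one form: 120 mm tall; straight round body 48 mm across from the foot up to 88 mm, then a short shoulder, then a straight round neck 26 mm across over the top 25 mm, which is the part to grip; black mouth on top. About 190 g. Origin: centre of the underside; z up along the axis.
- vase_100: the second tallest of four loose, upright, narrow-necked bud vases of plain off-white clay, all of one form: 100 mm tall; straight round body 44 mm across from the foot up to 68 mm, then a short shoulder, then a straight round neck 26 mm across over the top 25 mm, which is the part to grip; black mouth on top. About 150 g. Origin: centre of the underside; z up along the axis.
- vase_80: the second shortest of four loose, upright, narrow-necked bud vases of plain off-white clay, all of one form: 80 mm tall; straight round body 40 mm across from the foot up to 48 mm, then a short shoulder, then a straight round neck 26 mm across over the top 25 mm, which is the part to grip; black mouth on top. About 120 g. Origin: centre of the underside; z up along the axis.
- vase_60: the shortest of four loose, upright, narrow-necked bud vases of plain off-white clay, all of one form: 60 mm tall; straight round body 36 mm across from the foot up to 28 mm, then a short shoulder, then a straight round neck 26 mm across over the top 25 mm, which is the part to grip; black mouth on top. About 90 g. Origin: centre of the underside; z up along the axis.
- disc_a: one of four equal round red-brown discs, 60 mm across and 10 mm high, fixed in a row about 90 mm apart (up to 12 mm more or less) on a grey kiln shelf (125 x 490 mm, 15 mm thick, fixed on the bench, lying roughly across in front of the robot). The letter says nothing about its place in the row: see which is nearer the post. Origin: centre of its underside, which is on the shelf's top; the flat top is 10 mm above it. z up; x across the row, y along it.
- disc_b: one of four equal round red-brown discs, 60 mm across and 10 mm high, fixed in a row about 90 mm apart (up to 12 mm more or less) on a grey kiln shelf (125 x 490 mm, 15 mm thick, fixed on the bench, lying roughly across in front of the robot). The letter says nothing about its place in the row: see which is nearer the post. Origin: centre of its underside, which is on the shelf's top; the flat top is 10 mm above it. z up; x across the row, y along it.
- disc_c: one of four equal round red-brown discs, 60 mm across and 10 mm high, fixed in a row about 90 mm apart (up to 12 mm more or less) on a grey kiln shelf (125 x 490 mm, 15 mm thick, fixed on the bench, lying roughly across in front of the robot). The letter says nothing about its place in the row: see which is nearer the post. Origin: centre of its underside, which is on the shelf's top; the flat top is 10 mm above it. z up; x across the row, y along it.
- disc_d: one of four equal round red-brown discs, 60 mm across and 10 mm high, fixed in a row about 90 mm apart (up to 12 mm more or less) on a grey kiln shelf (125 x 490 mm, 15 mm thick, fixed on the bench, lying roughly across in front of the robot). The letter says nothing about its place in the row: see which is nearer the post. Origin: centre of its underside, which is on the shelf's top; the flat top is 10 mm above it. z up; x across the row, y along it.
- post: tall square off-white kiln post, 36 x 36 x 90 mm, fixed upright on the shelf at one end of the row of discs, either end; about 80 mm from the nearest disc's centre. (At the other end lies only a low reddish plaque with three small pale cones, about 40 mm high.) Origin: centre of its underside, on the shelf's top; z up; x across the row, y along it.
Not all that is in view belongs to the job. Leave any green or purple look-alike of the vase_120 alone.

How it is judged:
By the outcome, as a careful person would: the job done as asked, in the order asked, and still so for the second after the job is handed in, with the robot touching nothing.
It also fails if it takes over 109 s, if anything falls off the work surface, if the arm or the gripper's body presses on something with over 40 N, if the wrist force passes 120 N, or if a joint passes its speed limit or range.

## Working session

There is one attempt and no reset: what is moved stays moved. The work goes in short steps, Python scripts to look and compute and a tool call to move; the robot and the scene stay as the last step left them, time stands still between calls to the robot, and variables do not carry over. Pictures are saved under pics/ and viewed, and the job is handed in when it is done.

Besides the shell and the picture viewer there is one more tool, called as name(argument=value, ...), one argument or row to a line, values as JSON. drive_tool: Moves the arm, as the interface text tells. Its arguments: {"type":"object","properties":{"deltas":{"type":"string"}},"required":["deltas"]}

```bash
mkdir -p pics; cat > h.py <<'E'
import numpy as np, cv2
from cell import ctrl, imaging, models
def f_of(p): return p["color"].shape[0]/2/np.tan(np.radians(p["vfov"])/2)
def world(p):
    h,w=p["range_z"].shape; f=f_of(p); v,u=np.mgrid[0:h,0:w].astype(float)
    x=(u-p["cx"])/f; y=(v-p["cy"])/f; z=p["range_z"]
    P=np.stack([x*z,y*z,z,np.ones_like(z)],-1)
    return (P@np.array(p["extrinsics"]).T)[...,:3]
def save(p,n,s=1.5): 
    cv2.imwrite("pics/"+n,cv2.resize(p["color"][...,::-1],None,fx=s,fy=s))
E
python3 - <<'E'
from h import *
print(ctrl.read_state())
for n in("scene","top","wrist"):
    p=imaging.get_image(n); save(p,n+"0.png"); np.savez(n+"0.npz",**{k:v for k,v in p.items()})
    print(n,p["vfov"],p["cx"],p["cy"],np.round(p["extrinsics"],3).tolist())
    for t in("vase_120","disc_a","post"):
        print(t,[(np.round(d["point"]).tolist(),round(d["score"],2)) for d in models.spot_in(p,t)])
E
```

```text
{'clock': 0.0, 'qpos': array([ 1.19420938,  0.62932544,  0.03843434,  1.51840048, -0.02701119,
        0.99630763, -0.01999572]), 'qd': array([ 1.06940565e-03, -8.11983289e-04, -5.91900191e-05,  8.01775243e-04,
       -6.54779663e-06, -2.73867687e-04,  1.05615169e-03]), 'tau': array([ 2.09529176e-04, -5.63409448e+01,  1.22637179e+00, -1.93450445e+01,
        1.09927385e-02,  1.05516566e-02,  1.32336083e-05]), 'eef_pos': array([ 198.6121839 , -618.23577568,  230.39197781]), 'tool_rot': array([-3.13966943e+00,  1.12473389e-05,  3.10790570e-01]), 'force': array([-0.60580789, -0.44176067,  0.49859086]), 'torque': array([-0.0167051 , -0.05076674,  0.00564104]), 'width': 85.39892772691093}
scene 52.90890482517387 258.46784546428376 202.21994012466837 [[0.791, 0.369, -0.488, 914.724], [0.612, -0.473, 0.634, -544.398], [0.004, -0.8, -0.6, 554.405], [0.0, 0.0, 0.0, 1.0]]
vase_120 [([127.0, 214.0], 0.94), ([226.0, 161.0], 0.92), ([184.0, 199.0], 0.83), ([226.0, 214.0], 0.81), ([260.0, 177.0], 0.8), ([286.0, 160.0], 0.78), ([156.0, 263.0], 0.71), ([283.0, 252.0], 0.19)]
disc_a [([250.0, 271.0],
[... 161 characters left out ...]
78481998 [[-0.026, -0.994, 0.107, 409.304], [-1.0, 0.027, 0.001, -6.75], [-0.004, -0.107, -0.994, 941.18], [0.0, 0.0, 0.0, 1.0]]
vase_120 [([371.0, 295.0], 0.95), ([205.0, 292.0], 0.95), ([135.0, 240.0], 0.78), ([204.0, 236.0], 0.76), ([311.0, 270.0], 0.68), ([385.0, 219.0], 0.66), ([372.0, 148.0], 0.66), ([298.0, 211.0], 0.55)]
disc_a [([236.0, 135.0], 0.9), ([327.0, 149.0], 0.88), ([190.0, 131.0], 0.65), ([282.0, 142.0], 0.58)]
post [([378.0, 144.0], 0.77)]
wrist 65.70646984690485 253.35161963966613 190.85769945701713 [[0.306, -0.919, -0.25, 261.406], [-0.952, -0.296, -0.079, -598.89], [-0.001, 0.262, -0.965, 373.445], [0.0, 0.0, 0.0, 1.0]]
vase_120 [([19.0, 10.0], 0.84)]
disc_a []
post []
```

View pics/scene0.png

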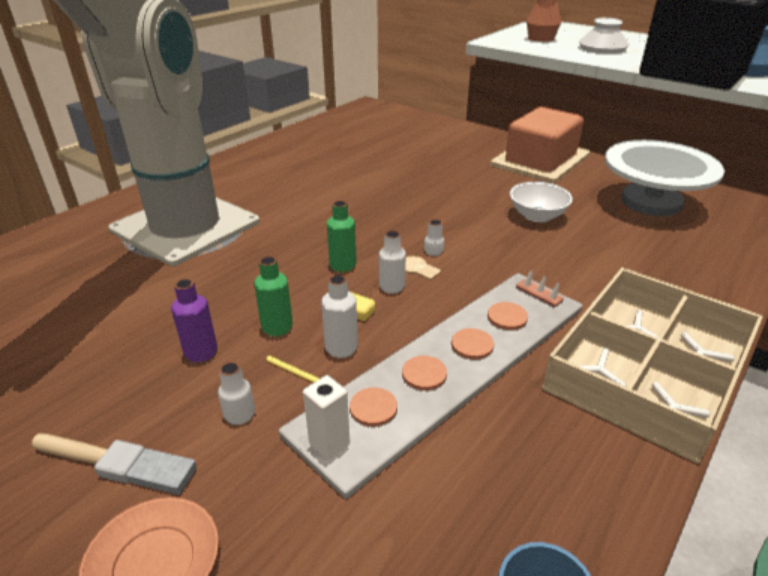

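View pics/top0.png

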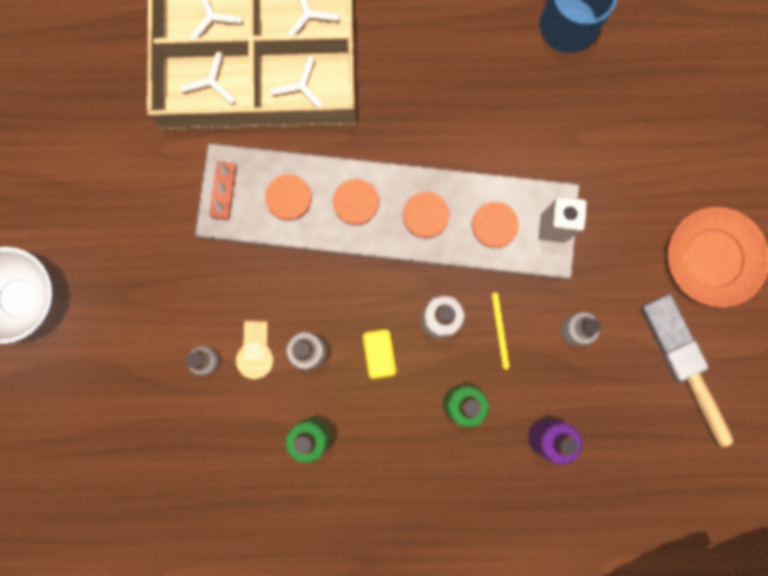

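```bash
python3 - <<'E'
import numpy as np
from h import world
p=np.load("top0.npz"); W=world(p)
hsv=__import__("cv2").cvtColor(p["color"],41)
for u,v in [(371,295),(205,292),(135,240),(204,236),(311,270),(385,219),(372,148),(298,211),(236,135),(327,149),(190,131),(282,142)]:
    w=W[v-22:v+23,u-22:u+23].reshape(-1,3); c=W[v-12:v+13,u-12:u+13].reshape(-1,3)
    zt=np.percentile(c[:,2],97)
    m=w[(w[:,2]>zt-6)]
    print((u,v),np.round(zt,1),np.round((m.min(0)+m.max(0))/2,1),np.round(m.max(0)-m.min(0),1),len(m),p["color"][v,u],hsv[v,u])
E
```

```text
(371, 295) 120.4 [ 361.7 -113.1  528.1] [ 95.3 212.6 826.1] 120 [69 39 65] [154 111  69]
(205, 292) 121.0 [366.4  44.  528.2] [ 85.9 101.4 825.9] 117 [97 79 71] [ 9 68 97]
(135, 240) 61.1 [424.9 112.7 498.2] [ 31.1 238.9 886. ] 106 [115  80  64] [  9 113 115]
(204, 236) 100.5 [428.7  44.5 518. ] [ 38.7 102.6 846.3] 100 [114  97  88] [ 10  58 114]
(311, 270) 120.6 [383.7 -60.4 528.5] [ 51.2 107.3 825.4] 117 [114 102  99] [  6  34 114]
(385, 219) 80.2 [ 438.9 -135.5  507.9] [ 59.3 257.4 866.5] 104 [132 119 114] [  8  35 132]
(372, 148) 106.3 [ 508.6 -128.3  520.8] [198.6 243.1 840.8] 397 [252 252 249] [ 30   3 252]
(298, 211) 120.5 [446.5 -48.2 527.9] [ 74.4  82.9 826.5] 112 [115 101  99] [  4  35 115]
(236, 135) 27.2 [534.4  22.6 481.2] [250.2  58.7 919.9] 703 [248 152 103] [ 10 149 248]
(327, 149) 26.7 [517.1 -95.7 481. ] [215.6 178.  920.5] 732 [248 156 106] [ 11 146 248]
(190, 131) 27.1 [538.5  66.2 481.1] [258.3 146.  920.1] 712 [249 154 102] [ 11 151 249]
(282, 142) 26.8 [524.  -51.6 481. ] [229.3  89.6 920.3] 715 [248 154 105] [ 10 147 248]
```

The pictures show four off-white vases in the top view (original pixels, picture scale 1.5):

| Vase | Pixel | Top height |
|---|---|---|
| vase_120 | (298,211) | 120 mm |
| vase_100 | (204,236) | 100 mm |
| vase_80 | (385,219) | 80 mm |
| vase_60 | (135,240) | 61 mm |

- **Look-alikes to leave alone:** green at (311,270) and (205,292), purple at (371,295).
- **Post:** at (378,144), the −y end. The disc next to it is at (327,149), and the plaque lies at the left end.

```bash
python3 - <<'E'
import numpy as np,cv2
from h import world
p=np.load("top0.npz"); W=world(p)
ok=p["range_z"]>0
def fit(u,v,lo,hi,r):
    q=np.zeros_like(ok); q[v-r:v+r+1,u-r:u+r+1]=1
    m=q&ok&(W[...,2]>lo)&(W[...,2]<hi); P=W[m]
    c,rad=cv2.minEnclosingCircle(P[:,:2].astype(np.float32))
    return np.round(P[:,:2].mean(0),1),np.round(c,1),round(rad,1),round(P[:,2].mean(),1),m.sum()
for n,u,v,h in [("120",298,211,120),("100",204,236,100),("80",385,219,80),("60",135,240,60),("g",311,270,120),("g",205,292,120),("pu",371,295,120)]:
    print(n,"neck top",fit(u,v,h-5,h+6,22))
    # whole body points
    q=np.zeros_like(ok); q[v-26:v+27,u-26:u+27]=1
    m=q&ok&(W[...,2]>12)&(W[...,2]<h+6);print("   all xy range",np.round(W[m][:,:2].min(0)),np.round(W[m][:,:2].max(0)))
hsv=cv2.cvtColor(p["color"],cv2.COLOR_RGB2HSV)
red=(hsv[...,0]<18)&(hsv[...,1]>110)&(hsv[...,2]>170)
for u,v in [(327,149),(282,142),(236,135),(190,131)]:
    q=np.zeros_like(ok); q[v-22:v+23,u-22:u+23]=1
    m=(q&red&ok); P=W[m]; 
    c,rad=cv2.minEnclosingCircle(P[:,:2].astype(np.float32))
    print("disc",np.round(np.median(P,0),1),np.round(P.mean(0),1),np.round(c,1),round(rad,1),m.sum())
print("post",fit(378,144,100,112,20))
im=cv2.resize(p["color"][150:320,100:420,::-1],None,fx=2.5,fy=2.5);cv2.imwrite("pics/crop.png",im)
E
```

```text
120 neck top (array([474.8, -79.8]), array([474. , -78.2]), 11.4, np.float64(119.1), np.int64(102))
   all xy range [ 451. -104.] [498. -56.]
100 neck top (array([438.4,  87.4]), array([437.5,  85.6]), 10.9, np.float64(99.2), np.int64(93))
   all xy range [417.  66.] [460. 109.]
80 neck top (array([ 457.6, -254.6]), array([ 457.6, -253.2]), 11.6, np.float64(78.9), np.int64(98))
   all xy range [ 438. -274.] [ 477. -236.]
60 neck top (array([430.6, 221.7]), array([430.4, 220.6]), 11.9, np.float64(59.3), np.int64(96))
   all xy range [413. 205.] [447. 237.]
g neck top (array([ 367.5, -103.9]), array([ 368.1, -102.3]), 11.9, np.float64(119.2), np.int64(109))
   all xy range [ 344. -128.] [391. -81.]
g neck top (array([331.9,  85.5]), array([332.4,  84.1]), 11.4, np.float64(119.6), np.int64(108))
   all xy range [308.  62.] [356. 110.]
pu neck top (array([ 322.7, -210.3]), array([ 323.9, -209.4]), 11.8, np.float64(118.7), np.int64(110))
   all xy range [ 300. -235.] [ 346. -187.]
disc [ 594.  -154.9   23.7] [ 593.9 -154.9   23.7] [ 594.1 -155.1] 29.1 694
disc [609.3 -66.7  23.8] [609.4 -66.5  23.8] [609.6 -66.8] 29.3 707
disc [629.1  23.2  23.9] [629.1  23.3  23.9] [629.5  23.6] 29.3 692
disc [637.  110.1  24.2] [637.2 110.4  24.1] [637.7 110.7] 29.1 702
post (array([ 589.1, -229.5]), array([ 589.4, -229.9]), 23.7, np.float64(103.6), np.int64(396))
```

View pics/crop.png

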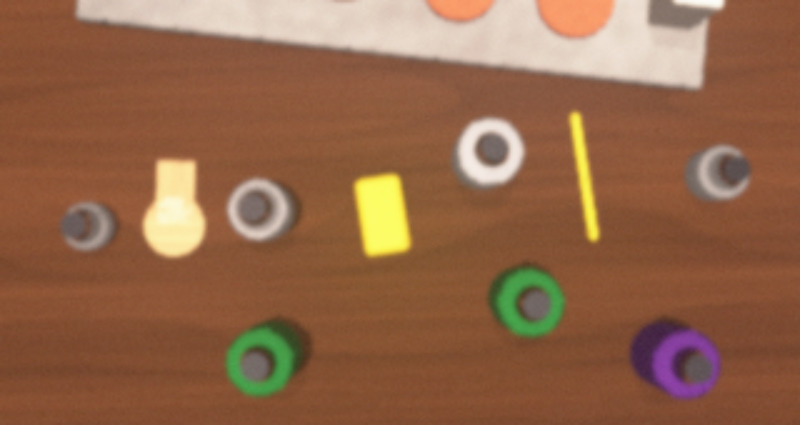

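drive_tool(
  deltas="0.030 -0.030 0 0 0.06; 0.070 -0.070 0 3 0.06; 0.110 -0.110 0 6 0.06; 0.150 -0.150 0 9 0.06; 0.190 -0.190 0 12 0.06; 0.230 -0.230 0 15 0.06; 0.270 -0.270 0 17.8 0.06; 0.310 -0.310 0 17.8 0.06; 0.350 -0.350 0.01 17.8 0.06; 0.390 -0.390 0.02 17.8 0.06; 0.415 -0.415 0.03 17.8 0.06; 0.4277 -0.4287 0.03 17.8 0.06",
)

```text
clock: 2.1
eef_pos: [475.3, -77.9, 200.9]
tool_rot: [-3.141, 0.001, 0.003]
force: [-0.6, 0.0, -0.2]
width: 60.4
```

drive_tool(
  deltas="0 0 0 0 0.06; 0 0 0 0 0.06; 0 0 0 0 0.06",
)

```text
clock: 2.48
eef_pos: [474.4, -81.6, 201.7]
tool_rot: [3.141, -0.0, -0.003]
force: [-0.8, 1.0, -0.9]
width: 60.2
```

```bash
python3 - <<'E'
from h import *
p=imaging.get_image("wrist"); save(p,"w1.png")
f=f_of(p); print(f, p["color"].shape)
T=np.array(p["extrinsics"]); s=ctrl.read_state(); print(s["eef_pos"],s["tool_rot"],s["width"],s["qpos"])
h,w=p["range_z"].shape; v,u=np.mgrid[0:h,0:w].astype(float)
dx=(u-p["cx"]);dy=(v-p["cy"]);r=np.hypot(dx,dy)+1e-9;th=r/f
z=p["range_z"]; t=np.tan(th)
P=np.stack([dx/r*t*z,dy/r*t*z,z,np.ones_like(z)],-1)@T.T
W=P[...,:3]; m=(z>0)&(W[...,2]>113)&(W[...,2]<125)&(np.hypot(W[...,0]-475,W[...,1]+80)<20)
print(m.sum(), W[m].mean(0) if m.any() else 0, W[m].min(0),W[m].max(0))
E
```

```text
297.3186396354542 (384, 512, 3)
[474.53297296 -81.36893892 201.59975651] [ 3.14107993e+00 -2.43760434e-04 -2.40277488e-03] 60.07748456558657 [ 0.06327235  0.4335162   0.06660541  2.01046407 -0.0427381   0.6986037
 -1.4167409 ]
494 [475.40313721 -82.58053884 119.452245  ] [465.04603544 -94.99705335 113.01525838] [487.26618001 -70.52586436 121.78410665]
```

View pics/w1.png

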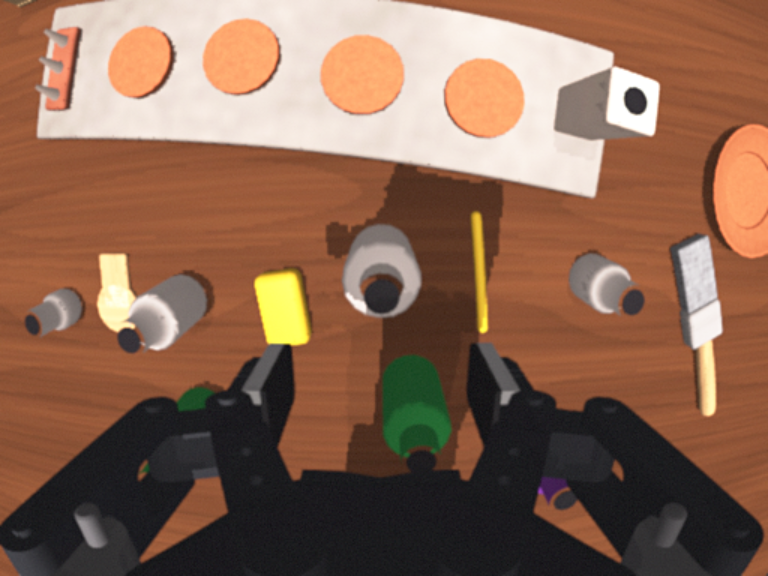

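```bash
cat >> h.py <<'E'
def fworld(p):
    f=f_of(p); T=np.array(p["extrinsics"]); h,w=p["range_z"].shape; v,u=np.mgrid[0:h,0:w].astype(float)
    dx=(u-p["cx"]);dy=(v-p["cy"]);r=np.hypot(dx,dy)+1e-9
    z=p["range_z"]; t=np.tan(r/f)
    return (np.stack([dx/r*t*z,dy/r*t*z,z,np.ones_like(z)],-1)@T.T)[...,:3]
def neck(p,W,x,y,h,R=22):
    m=(p["range_z"]>0)&(W[...,2]>h-4)&(W[...,2]<h+4)&(np.hypot(W[...,0]-x,W[...,1]-y)<R)
    if m.sum()<10: return None
    Q=W[m]; 
    return np.round((Q.min(0)+Q.max(0))/2,1)[:2],np.round(Q[:,:2].mean(0),1),np.round(np.percentile(Q[:,2],95),1),int(m.sum()),np.round(np.ptp(Q[:,:2],axis=0),1)
def disc(p,W,x,y):
    hsv=cv2.cvtColor(p["color"],cv2.COLOR_RGB2HSV)
    m=(hsv[...,0]<18)&(hsv[...,1]>110)&(hsv[...,2]>150)&(p["range_z"]>0)&(np.hypot(W[...,0]-x,W[...,1]-y)<40)&(W[...,2]>18)&(W[...,2]<32)
    if m.sum()<20: return None
    Q=W[m]; c,r=cv2.minEnclosingCircle(Q[:,:2].astype(np.float32)); return np.round(c,1),round(r,1),np.round(Q[:,:].mean(0),1)
V={"120":(475,-80,120),"100":(438,87,100),"80":(457.6,-254,80),"60":(430.5,221,60)}
D=[(594,-155),(609.5,-66.7),(629.2,23.4),(637.2,110.5)]
E
python3 - <<'E'
from h import *
for n in("wrist","top","scene"):
    p=imaging.get_image(n); W=fworld(p) if n=="wrist" else world(p)
    print(n)
    for k,(x,y,h) in V.items(): print(k,neck(p,W,x,y,h))
    for d in D: print(disc(p,W,*d))
E
```

```text
wrist
120 (array([476.2, -83.4]), array([475. , -82.6]), np.float64(121.0), 472, array([22.1, 22.8]))
100 (array([439.4,  83.1]), array([438.6,  83.6]), np.float64(100.9), 271, array([22.7, 22.9]))
80 (array([ 458.2, -256.3]), array([ 457.5, -256.2]), np.float64(81.1), 238, array([22. , 23.1]))
60 (array([430.6, 217.6]), array([430.7, 217.7]), np.float64(61.2), 145, array([25.5, 22.5]))
(array([ 594.1, -157.3]), 29.4, array([ 593.6, -156.5,   24.6]))
(array([609.3, -69.3]), 29.6, array([608.7, -69.2,  24.6]))
(array([629.1,  20.8]), 29.5, array([628.5,  20. ,  24.7]))
(array([637.5, 108. ]), 29.6, array([636.8, 106.8,  24.7]))
top
120 None
100 (array([437.6,  85.3]), array([438.5,  87.5]), np.float64(101.7), 91, array([21. , 21.2]))
80 None
60 (array([428.8, 220.9]), array([430.4, 222. ]), np.float64(61.4), 93, array([20.1, 21.5]))
None
(array([610.3, -66.6]), 29.4, array([610.8, -59.2,  23.8]))
(array([630. ,  23.4]), 29.3, array([629.1,  23.3,  23.9]))
(array([637.3, 110.6]), 29.3, array([637.2, 110.5,  24.1]))
scene
120 (array([477.4, -85.9]), array([477.8, -86.3]), np.float64(121.0), 62, array([24.7, 23.2]))
100 (array([440.7,  81.8]), array([441.3,  81.4]), np.float64(100.3), 43, array([22.1, 23.9]))
80 (array([ 460.8, -261.6]), array([ 460.8, -261. ]), np.float64(81.5), 84, array([24.2, 23. ]))
60 (array([432.3, 216.4]), array([433.4, 215.1]), np.float64(60.3), 30, array([24. , 25.5]))
(array([ 596.7, -160.4]), 29.4, array([ 597.5, -161.5,   24.6]))
(array([612.7, -71.4]), 30.2, array([612.7, -72.7,  24.5]))
(array([630.8,  18.5]), 29.9, array([632.2,  17.4,  24.4]))
(array([640.7, 105.3]), 29.6, array([640.6, 104.5,  24.3]))
```

```bash
python3 - <<'E'
from h import *
s=ctrl.read_state(); e=s["eef_pos"]
p=imaging.get_image("wrist"); W=fworld(p)-e
z=p["range_z"]
# points of fingers: near the tool, above
m=(z>0)&(W[...,2]>-10)&(W[...,2]<40)&(abs(W[...,1])<80)&(abs(W[...,0])<40)
Q=W[m]
for a,b in((0,8),(8,16),(16,24),(24,32)):
    q=Q[(Q[:,2]>a)&(Q[:,2]<b)]
    L=q[q[:,1]>0];R=q[q[:,1]<0]
    if len(L) and len(R): print(a,"inner L %.1f R %.1f"%(np.percentile(L[:,1],3),np.percentile(R[:,1],97)),"x L",np.round(np.percentile(L[:,0],[2,98]),1),"R",np.round(np.percentile(R[:,0],[2,98]),1),len(L),len(R))
print(Q[:,2].min(),s["width"])
E
```

```text
0 inner L 29.4 R -30.0 x L [-10.8   9.1] R [-10.2   8.5] 45 47
8 inner L 29.4 R -29.9 x L [-10.4  10.9] R [-10.7  10.9] 241 228
16 inner L 29.3 R -30.0 x L [-10.2  10.9] R [-10.5  10.8] 324 352
24 inner L 29.4 R -30.0 x L [-10.6  10.9] R [-10.8  10.7] 380 367
4.300807329458735 59.84441343510837
```

drive_tool(
  deltas="0.0010 0.0015 0.020 0 0.06; 0.0010 0.0015 0.040 0 0.06; 0.0010 0.0015 0.060 0 0.06; 0.0010 0.0015 0.070 0 0.06; 0.0010 0.0015 0.080 0 0.06; 0.0010 0.0015 0.090 0 0.06; 0.0010 0.0015 0.1 0 0.06; 0.0010 0.0015 0.1045 0 0.06; 0.0010 0.0015 0.1045 0 0.06; 0.0010 0.0015 0.1045 0 0.06",
)

```text
clock: 3.98
eef_pos: [476.2, -81.4, 97.1]
tool_rot: [3.142, -0.001, 0.0]
force: [0.2, -0.7, 0.2]
width: 59.5
```

```bash
python3 - <<'E'
from h import *
s=ctrl.read_state(); print(s["eef_pos"],s["force"])
p=imaging.get_image("wrist"); W=fworld(p); save(p,"w2.png"); print(neck(p,W,475.5,-83,120), neck(p,W,475.5,-83,113))
E
```

```text
[476.15359334 -81.44699645  97.05320195] [ 0.16880402 -0.69636939  0.17011827]
(array([475.8, -82.6]), array([475.6, -82.4]), np.float64(120.9), 1339, array([22.9, 25. ])) (array([482. , -82.7]), array([484.5, -82.5]), np.float64(116.7), 352, array([11.1, 24.9]))
```

View pics/w2.png

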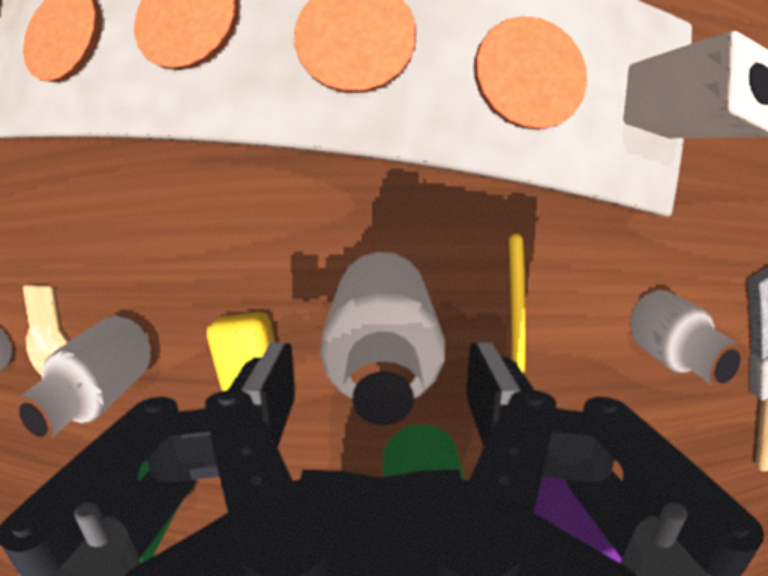

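The neck at (383,397) sits nearly midway between the pads. I'll shift 1 mm and close in stages.

drive_tool(
  deltas="0 0.001 0 0 0.05; 0 0.001 0 0 0.04; 0 0.001 0 0 0.035; 0 0.001 0 0 0.032; 0 0.001 0 0 0.029; 0 0.001 0 0 0.027; 0 0.001 0 0 0.025; 0 0.001 0 0 0.022; 0 0.001 0 0 0.02; 0 0.001 0 0 0.02; 0 0.001 0 0 0.02",
)

```text
clock: 5.4
eef_pos: [476.0, -82.4, 97.0]
tool_rot: [-3.142, -0.0, 0.0]
force: [-1.0, -0.3, 6.0]
width: 23.9
```

```bash
python3 - <<'E'
from h import *
s=ctrl.read_state(); print(s["eef_pos"],s["force"],s["width"])
p=imaging.get_image("wrist"); W=fworld(p); save(p,"w3.png"); print(neck(p,W,475.5,-83,120))
for d in D: print(disc(p,W,*d))
E
```

```text
[475.99907807 -82.37010697  97.04986056] [-0.96069405 -0.28028369  5.96324265] 23.895117328895555
(array([475.8, -83.1]), array([477.1, -82.7]), np.float64(122.3), 1735, array([23. , 41.7]))
(array([ 594.3, -157.3]), 29.6, array([ 593.5, -156.4,   24.6]))
(array([609. , -69.2]), 29.6, array([605.2, -69.3,  24.7]))
(array([628.3,  21.2]), 29.8, array([620.7,  20.9,  24.7]))
(array([637.9, 108.1]), 30.6, array([634.6, 106.9,  24.8]))
```

View pics/w3.png

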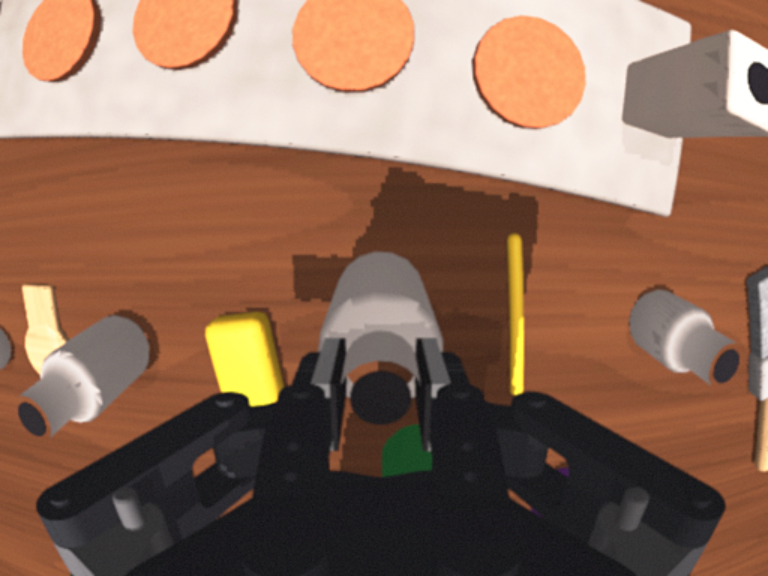

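Gripped at 23.9 mm. Next: lift and carry to the disc next to the post at (594.2,−157.3), bottom 35 mm above it.

drive_tool(
  deltas="0 0 -0.005 0 0.02; 0 0 -0.015 0 0.02; 0 0 -0.030 0 0.02; 0 0 -0.045 0 0.02; 0 0 -0.06 0 0.02; 0.01 0.006 -0.060 0 0.02; 0.03 0.019 -0.060 0 0.02; 0.05 0.032 -0.060 0 0.02; 0.07 0.044 -0.06 0 0.02; 0.09 0.057 -0.06 0 0.02; 0.109 0.069 -0.06 0 0.02; 0.1185 0.075 -0.06 0 0.02",
)

```text
clock: 6.95
eef_pos: [595.3, -158.6, 156.0]
tool_rot: [3.141, 0.0, -0.001]
force: [-0.7, 0.5, -2.8]
width: 24.4
```

drive_tool(
  deltas="0 0 0 0 0.02; 0 0 0 0 0.02; 0 0 0 0 0.02",
)

```text
clock: 7.32
eef_pos: [593.8, -156.8, 156.8]
tool_rot: [-3.141, 0.001, 0.001]
force: [-0.4, -0.4, -1.9]
width: 24.3
```

```bash
cat > look.py <<'E'
from h import *
import sys
n=sys.argv[1]
s=ctrl.read_state(); print(s["eef_pos"],s["tool_rot"],s["force"],s["width"])
p=imaging.get_image("wrist"); W=fworld(p); save(p,n+".png"); e=s["eef_pos"]
h=float(sys.argv[2])
print("neck",neck(p,W,e[0],e[1],h))
for d in D: print(disc(p,W,d[0],d[1]-2.4))
p=imaging.get_image("scene"); save(p,n+"s.png")
c=p["color"][130:330,100:420,::-1]; cv2.imwrite("pics/"+n+"s.png",cv2.resize(c,None,fx=2.4,fy=2.4))
E
python3 look.py w4 181
```

```text
[ 593.82944913 -156.78518525  156.8498516 ] [-3.14116007e+00  6.22901593e-04  6.77314275e-04] [-0.39695651 -0.40965035 -1.8679136 ] 24.334074268763242
neck (array([ 593.6, -156.8]), array([ 594.6, -156.9]), np.float64(183.5), 1701, array([23.1, 42. ]))
(array([ 595.1, -157.8]), 29.1, array([ 609.8, -158.7,   24.5]))
(array([609.9, -69.6]), 29.8, array([610.6, -70.3,  24.7]))
(array([629.6,  20.9]), 30.0, array([629.9,  19.4,  24.7]))
(array([637.6, 108. ]), 29.9, array([637.9, 106.4,  24.8]))
```

View pics/w4.png

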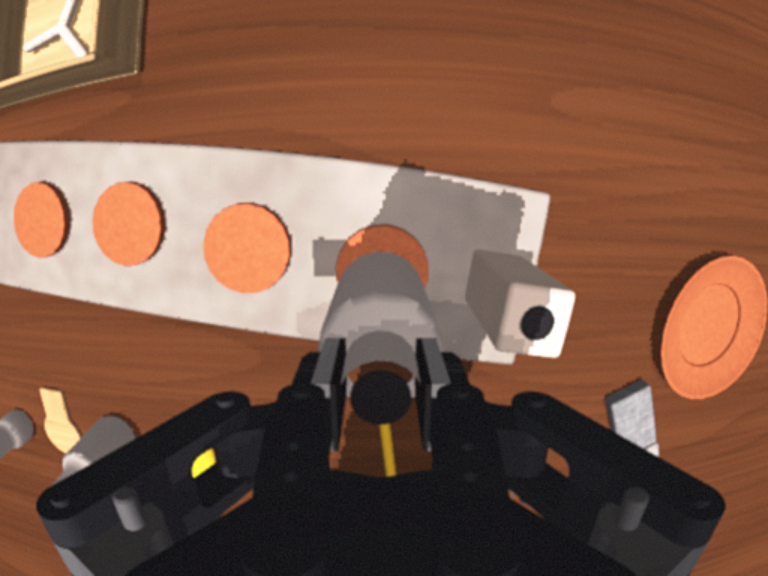

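View pics/w4s.png

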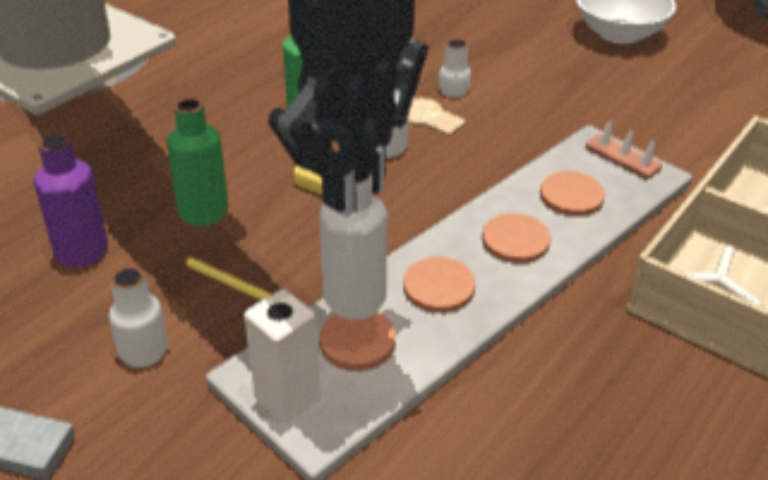

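drive_tool(
  deltas="0.0005 0.0005 0.008 0 0.02; 0.0005 0.0005 0.016 0 0.02; 0.0005 0.0005 0.022 0 0.02; 0.0005 0.0005 0.027 0 0.02; 0.0005 0.0005 0.030 0 0.02; 0.0005 0.0005 0.032 0 0.02; 0.0005 0.0005 0.032 0 0.02; 0.0005 0.0005 0.032 0 0.02",
)

```text
clock: 8.43
eef_pos: [595.1, -158.0, 125.0]
tool_rot: [3.142, -0.0, 0.0]
force: [0.1, -0.8, -1.3]
width: 24.0
```

drive_tool(
  deltas="0 0 0.001 0 0.02; 0 0 0.002 0 0.02; 0 0 0.002 0 0.02",
)

```text
clock: 8.8
eef_pos: [594.9, -157.8, 122.7]
tool_rot: [-3.142, 0.0, 0.0]
force: [-0.0, -2.0, -1.6]
width: 24.2
```

drive_tool(
  deltas="-0.0005 -0.0004 0.0005 0 0.02; -0.0005 -0.0004 0.001 0 0.02; -0.0005 -0.0004 0.001 0 0.02",
)

```text
clock: 9.18
eef_pos: [594.5, -157.4, 122.1]
tool_rot: [-3.142, -0.0, 0.0]
force: [-0.7, 1.0, 1.9]
width: 23.7
```

Contact is starting: force z rose from −1.6 N to +1.9 N.

drive_tool(
  deltas="0 0 0.0005 0 0.02; 0 0 0.0005 0 0.02; 0 0 0.0005 0 0.02",
)

```text
clock: 9.55
eef_pos: [594.7, -157.5, 122.2]
tool_rot: [3.142, -0.001, 0.0]
force: [-1.8, 1.1, 5.6]
width: 24.2
```

```bash
python3 look.py w5 146
```

```text
[ 594.71994537 -157.48452918  122.15486984] [ 3.14157231e+00 -8.43322105e-04  1.08047887e-04] [-1.80127338  1.09037138  5.60612   ] 24.199721778994064
neck (array([ 594.5, -157.5]), array([ 595.6, -157.5]), np.float64(148.5), 1716, array([22.7, 42.1]))
(array([ 595.6, -158.1]), 29.3, array([ 611.1, -158.7,   24.6]))
(array([609.8, -69.6]), 29.8, array([610.6, -70.5,  24.7]))
(array([629.4,  20.7]), 29.8, array([629.9,  19.2,  24.8]))
(array([637.7, 107.7]), 29.8, array([636.9,  99.3,  24.8]))
```

View pics/w5s.png

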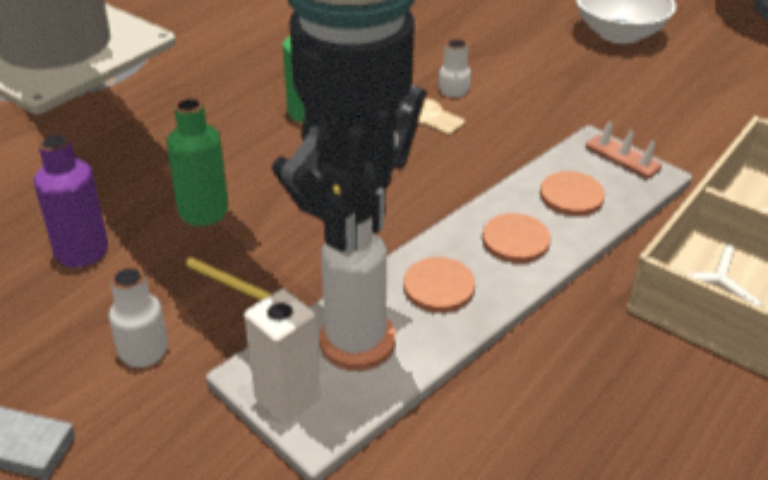

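It is seated with 5.6 N, upright. Release and rise.

drive_tool(
  deltas="0 0 0 0 0.025; 0 0 0 0 0.028; 0 0 0 0 0.031; 0 0 0 0 0.035; 0 0 0 0 0.042; 0 0 0 0 0.05; 0 0 0 0 0.055; 0 0 0 0 0.055; 0 0 -0.01 0 0.055; 0 0 -0.03 0 0.055; 0 0 -0.06 0 0.055; 0 0 -0.08 0 0.055",
)

```text
clock: 11.15
eef_pos: [595.1, -157.7, 203.5]
tool_rot: [3.141, -0.002, 0.0]
force: [-0.7, -0.6, 0.0]
width: 55.4
```

```bash
python3 look.py w6 146
```

```text
[ 595.0682422  -157.74521187  203.5055073 ] [ 3.14101706e+00 -2.24664099e-03  4.56519634e-06] [-0.66219831 -0.61303531  0.03825485] 55.41171134569153
neck (array([ 595. , -157.7]), array([ 593.8, -157.6]), np.float64(145.9), 564, array([22.5, 24.2]))
(array([ 594.7, -157.7]), 29.3, array([ 609.9, -157.9,   24.6]))
(array([609.9, -69.7]), 29.6, array([610.5, -70.3,  24.7]))
(array([629.3,  20.7]), 29.7, array([629.9,  19.4,  24.8]))
(array([638.4, 107.7]), 30.3, array([638. , 106.5,  24.8]))
```

View pics/w6.png

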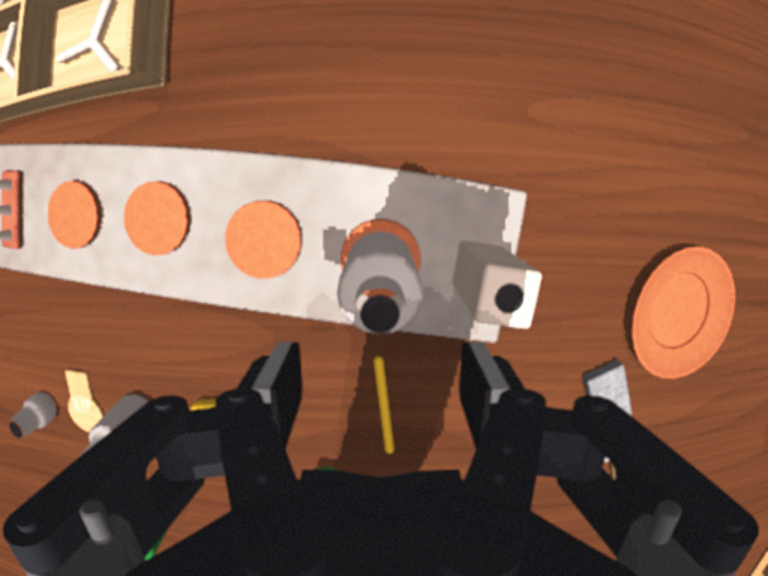

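The vase_120 is centred: neck (594.5,−157.7) against disc (594.4,−157.5), standing. Next is vase_100 at about (439,83.3).

drive_tool(
  deltas="-0.012 -0.018 0 0 0.055; -0.034 -0.052 0 0 0.055; -0.056 -0.086 0 0 0.055; -0.078 -0.120 0 0 0.055; -0.1 -0.155 0 0 0.055; -0.122 -0.189 0.01 0 0.055; -0.14 -0.217 0.03 0 0.055; -0.152 -0.235 0.05 0 0.055; -0.156 -0.241 0.06 0 0.055; -0.156 -0.241 0.06 0 0.055; -0.156 -0.241 0.06 0 0.055; -0.156 -0.241 0.06 0 0.055",
)

```text
clock: 12.75
eef_pos: [439.3, 82.7, 141.8]
tool_rot: [-3.142, -0.002, -0.002]
force: [0.5, -0.0, -0.2]
width: 54.7
```

```bash
python3 look.py w7 100
```

```text
[439.33857462  82.7448864  141.83783459] [-3.14156838e+00 -1.54638068e-03 -1.51786266e-03] [ 0.52197899 -0.02144504 -0.1998568 ] 54.72241731409152
neck (array([439.3,  85.4]), array([438.8,  85.4]), np.float64(100.9), 672, array([23.2, 23.9]))
(array([ 594. , -155.9]), 29.5, array([ 591.1, -142.1,   24.5]))
(array([609.2, -68.7]), 29.7, array([604.9, -67.9,  24.5]))
(array([611.6,  20.2]), 22.8, array([606.7,  19.6,  24.5]))
(array([608.8, 109.5]), 6.6, array([608.7, 109.8,  23.6]))
```

View pics/w7.png

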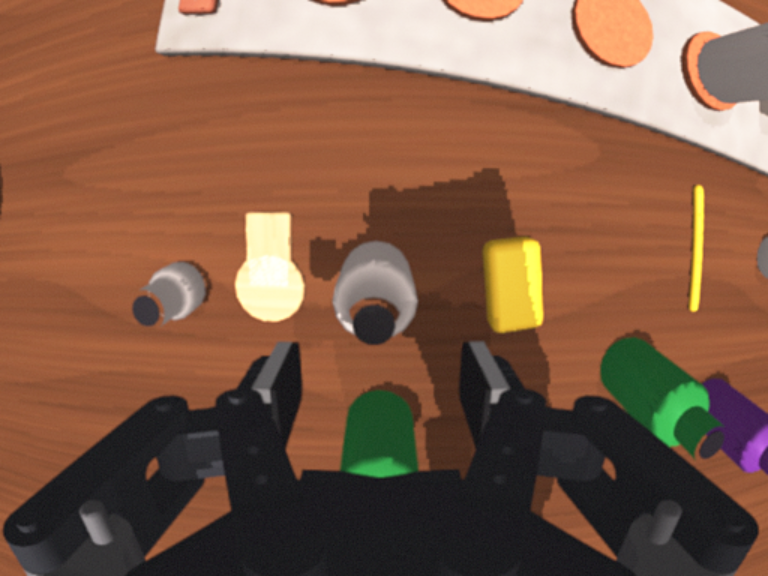

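drive_tool(
  deltas="0 -0.0025 0.010 0 0.055; 0 -0.0025 0.025 0 0.055; 0 -0.0025 0.040 0 0.055; 0 -0.0025 0.052 0 0.055; 0 -0.0025 0.060 0 0.055; 0 -0.0025 0.0645 0 0.055; 0 -0.0025 0.0645 0 0.055; 0 -0.0025 0.0645 0 0.055",
)

```text
clock: 13.85
eef_pos: [438.7, 86.0, 77.1]
tool_rot: [-3.141, -0.001, 0.0]
force: [-0.7, -0.4, 0.2]
width: 55.0
```

```bash
python3 look.py w8 100
```

```text
[438.7187917   86.0185839   77.12154962] [-3.14143871e+00 -7.65435328e-04  7.73809533e-05] [-0.69770647 -0.3842449   0.19620094] 54.95898428955935
neck (array([439.5,  85.7]), array([439.3,  85.6]), np.float64(100.9), 1366, array([22.8, 23.9]))
(array([ 596.2, -141. ]), 24.4, array([ 596.6, -134.9,   24.4]))
(array([603.3, -69.8]), 29.4, array([595.2, -70.5,  24.5]))
None
None
```

drive_tool(
  deltas="0.0005 0 0 0 0.05; 0.0005 0 0 0 0.04; 0.0005 0 0 0 0.035; 0.0005 0 0 0 0.032; 0.0005 0 0 0 0.029; 0.0005 0 0 0 0.027; 0.0005 0 0 0 0.025; 0.0005 0 0 0 0.022; 0.0005 0 0 0 0.02; 0.0005 0 0 0 0.02; 0.0005 0 0 0 0.02",
)

```text
clock: 15.32
eef_pos: [439.0, 85.9, 77.0]
tool_rot: [-3.142, -0.0, 0.0]
force: [-0.7, -1.4, 5.5]
width: 23.9
```

```bash
python3 look.py w9 100
```

```text
[438.98574077  85.93221885  77.04075569] [-3.14157179e+00 -2.79957688e-04  1.62714852e-05] [-0.68606345 -1.40875789  5.51577046] 23.933320264116013
neck (array([439.6,  85.9]), array([440.7,  85.9]), np.float64(102.1), 1733, array([23.1, 42. ]))
(array([ 596.3, -140.8]), 24.8, array([ 596.8, -134.9,   24.3]))
(array([606.3, -69.7]), 29.1, array([595.3, -70.5,  24.5]))
None
None
```

View pics/w9.png

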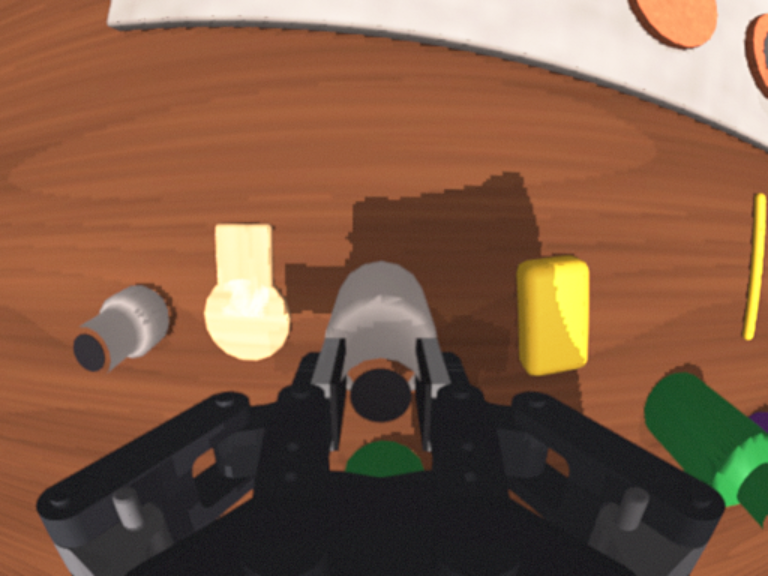

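drive_tool(
  deltas="0 0 -0.005 0 0.02; 0 0 -0.015 0 0.02; 0 0 -0.035 0 0.02; 0 0 -0.06 0 0.02; 0.012 0.011 -0.060 0 0.02; 0.036 0.033 -0.060 0 0.02; 0.062 0.057 -0.060 0 0.02; 0.088 0.081 -0.06 0 0.02; 0.114 0.104 -0.06 0 0.02; 0.140 0.128 -0.06 0 0.02; 0.160 0.146 -0.06 0 0.02; 0.170 0.1555 -0.06 0 0.02",
)

```text
clock: 16.92
eef_pos: [609.6, -71.9, 135.8]
tool_rot: [3.141, 0.001, -0.002]
force: [0.2, 0.5, -1.6]
width: 24.4
```

drive_tool(
  deltas="0 0 0 0 0.02; 0 0 0 0 0.02; 0 0 0 0 0.02; 0 0 0 0 0.02",
)

```text
clock: 17.42
eef_pos: [608.7, -68.7, 137.0]
tool_rot: [-3.141, 0.0, 0.001]
force: [-0.7, -0.4, -1.4]
width: 24.2
```

```bash
python3 look.py w10 161
```

```text
[608.65155283 -68.74262875 136.99521584] [-3.14132658e+00  6.67210398e-05  1.11706988e-03] [-0.65332963 -0.42486753 -1.38309544] 24.228385996028877
neck (array([608.9, -68.7]), array([610. , -68.8]), np.float64(163.2), 1678, array([23.7, 41.8]))
(array([ 598.6, -156.6]), 27.9, array([ 612. , -150.9,   24.6]))
(array([610.4, -69.2]), 29.4, array([623.7, -69. ,  24.5]))
(array([629.7,  20.9]), 29.6, array([630.2,  19.9,  24.7]))
(array([637.6, 108.6]), 29.9, array([638.3, 106.7,  24.8]))
```

View pics/w10s.png

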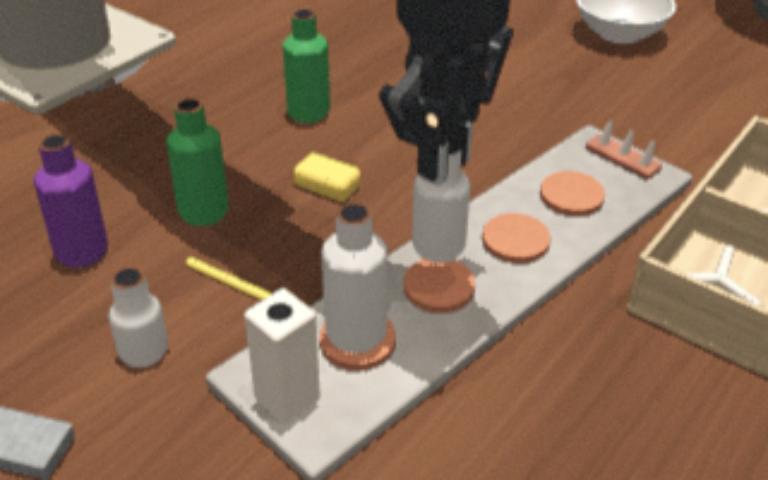

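drive_tool(
  deltas="0.0005 0.0005 0.008 0 0.02; 0.0005 0.0005 0.016 0 0.02; 0.0005 0.0005 0.022 0 0.02; 0.0005 0.0005 0.027 0 0.02; 0.0005 0.0005 0.030 0 0.02; 0.0005 0.0005 0.032 0 0.02; 0.0005 0.0005 0.033 0 0.02; 0.0005 0.0005 0.033 0 0.02; 0.0005 0.0005 0.033 0 0.02",
)

```text
clock: 18.65
eef_pos: [609.6, -70.0, 104.0]
tool_rot: [3.142, -0.0, 0.0]
force: [0.1, -0.9, -1.1]
width: 24.0
```

drive_tool(
  deltas="0 0 0.0005 0 0.02; 0 0 0.001 0 0.02; 0 0 0.001 0 0.02",
)

```text
clock: 19.02
eef_pos: [609.4, -70.0, 102.8]
tool_rot: [-3.142, 0.0, 0.0]
force: [-0.1, -0.7, -1.5]
width: 24.1
```

drive_tool(
  deltas="0 -0.0004 0.0005 0 0.02; 0 -0.0004 0.001 0 0.02; 0 -0.0004 0.001 0 0.02",
)

```text
clock: 19.4
eef_pos: [609.6, -69.5, 102.2]
tool_rot: [-3.142, -0.0, 0.0]
force: [-0.7, 0.1, 2.4]
width: 23.9
```

drive_tool(
  deltas="0 0 0.0003 0 0.02; 0 0 0.0003 0 0.02; 0 0 0.0003 0 0.02",
)

```text
clock: 19.77
eef_pos: [609.6, -69.5, 102.1]
tool_rot: [-3.142, -0.001, 0.0]
force: [-1.9, -0.7, 6.2]
width: 24.1
```

Seated with 6 N. Release and rise.

drive_tool(
  deltas="0 0 0 0 0.025; 0 0 0 0 0.028; 0 0 0 0 0.031; 0 0 0 0 0.035; 0 0 0 0 0.042; 0 0 0 0 0.05; 0 0 0 0 0.055; 0 0 0 0 0.055; 0 0 -0.01 0 0.055; 0 0 -0.03 0 0.055; 0 0 -0.06 0 0.055; 0 0 -0.1 0 0.055",
)

```text
clock: 21.28
eef_pos: [608.9, -69.6, 202.5]
tool_rot: [-3.141, 0.001, 0.0]
force: [0.3, -0.1, -0.2]
width: 55.3
```

```bash
python3 look.py w11 126; python3 - <<'E'
from h import *
p=imaging.get_image("wrist");W=fworld(p);print(neck(p,W,594,-157,145),neck(p,W,457.6,-256.3,80))
E
```

```text
[608.89019843 -69.55488219 202.49618014] [-3.14147137e+00  1.20478912e-03  7.29262331e-05] [ 0.34547223 -0.0618194  -0.19097245] 55.25230631705143
neck (array([611.1, -70.2]), array([609.5, -70.1]), np.float64(126.0), 477, array([22.1, 23.2]))
(array([ 596.8, -156.7]), 28.3, array([ 610.4, -150.3,   24.6]))
(array([610.2, -69.1]), 29.3, array([621.9, -66.3,  24.6]))
(array([629.8,  20.6]), 29.7, array([630.2,  20.2,  24.7]))
(array([637.8, 108.6]), 30.0, array([638.2, 107. ,  24.8]))
(array([ 594.6, -155.9]), array([ 594.2, -156.3]), np.float64(145.8), 467, array([23.1, 22.8])) (array([ 454.6, -259.8]), array([ 453.8, -258.6]), np.float64(80.7), 34, array([12.9, 10.4]))
```

View pics/w11.png

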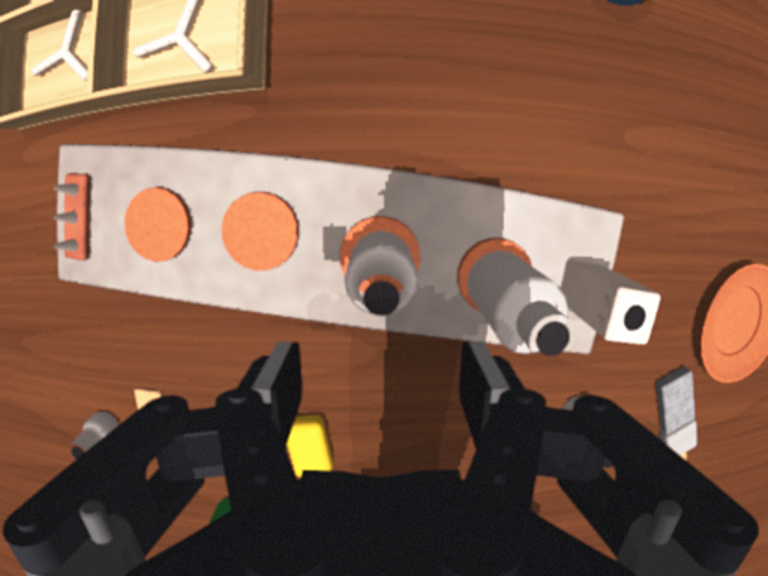

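vase_100 stands centred and vase_120 is unmoved. Next is vase_80 at about (458,−256.5).

drive_tool(
  deltas="-0.010 0.012 0 0 0.055; -0.030 0.037 0 0 0.055; -0.053 0.065 0 0 0.055; -0.076 0.094 0 0 0.055; -0.1 0.123 0 0 0.055; -0.122 0.151 0 0 0.055; -0.14 0.173 0.01 0 0.055; -0.148 0.184 0.03 0 0.055; -0.151 0.187 0.055 0 0.055; -0.151 0.187 0.08 0 0.055; -0.151 0.187 0.08 0 0.055; -0.151 0.187 0.08 0 0.055",
)

```text
clock: 22.92
eef_pos: [458.0, -256.9, 121.7]
tool_rot: [3.142, 0.0, -0.0]
force: [-0.4, -0.7, -0.1]
width: 55.0
```

```bash
python3 look.py w12 80
```

```text
[ 458.01996048 -256.92080702  121.74829226] [ 3.14157516e+00  3.96635215e-04 -3.63446766e-04] [-0.35165579 -0.65785946 -0.0610364 ] 54.964451031595544
neck (array([ 458.9, -257.9]), array([ 457.9, -258.3]), np.float64(80.9), 673, array([22.3, 23. ]))
(array([ 593.8, -158.6]), 29.2, array([ 587.5, -172.2,   24.7]))
(array([609.2, -70.3]), 29.3, array([587.4, -73.6,  24.7]))
(array([607. ,   6.8]), 6.7, array([606.5,   6.4,  24.8]))
None
```

View pics/w12.png

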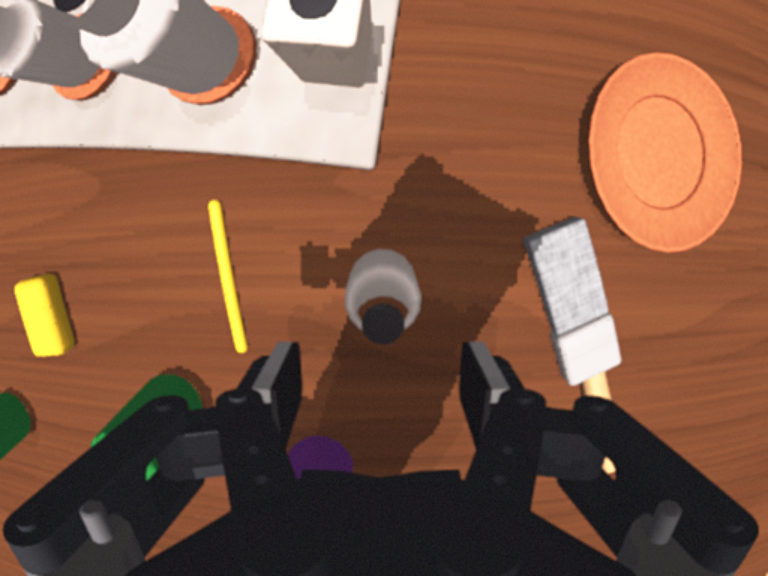

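drive_tool(
  deltas="0.0005 0.001 0.010 0 0.055; 0.0005 0.001 0.025 0 0.055; 0.0005 0.001 0.040 0 0.055; 0.0005 0.001 0.052 0 0.055; 0.0005 0.001 0.060 0 0.055; 0.0005 0.001 0.0645 0 0.055; 0.0005 0.001 0.0645 0 0.055; 0.0005 0.001 0.0645 0 0.055",
)

```text
clock: 24.02
eef_pos: [459.2, -257.7, 57.3]
tool_rot: [3.141, -0.001, 0.0]
force: [0.2, -0.1, 0.5]
width: 54.9
```

```bash
python3 look.py w13 80
```

```text
[ 459.21427843 -257.74855171   57.34404677] [ 3.14126899e+00 -6.70898223e-04  7.74513779e-05] [ 0.24437738 -0.09130124  0.51980878] 54.93246974129069
neck (array([ 458.4, -258.2]), array([ 458.4, -258.1]), np.float64(80.8), 1346, array([23.6, 25.1]))
(array([ 587.7, -161.9]), 28.1, array([ 579.1, -171.4,   24.7]))
(array([587.1, -78. ]), 16.9, array([587.1, -78. ,  24.6]))
None
None
```

drive_tool(
  deltas="-0.0005 0 0 0 0.05; -0.0005 0 0 0 0.04; -0.0005 0 0 0 0.035; -0.0005 0 0 0 0.032; -0.0005 0 0 0 0.029; -0.0005 0 0 0 0.027; -0.0005 0 0 0 0.025; -0.0005 0 0 0 0.022; -0.0005 0 0 0 0.02; -0.0005 0 0 0 0.02; -0.0005 0 0 0 0.02",
)

```text
clock: 25.5
eef_pos: [458.5, -257.8, 57.2]
tool_rot: [3.141, -0.0, -0.0]
force: [-1.3, -0.7, 5.2]
width: 24.2
```

```bash
python3 look.py w14 80
```

```text
[ 458.52158901 -257.79578816   57.20140731] [ 3.14132540e+00 -2.85977607e-04 -7.88592460e-06] [-1.3087897  -0.72072838  5.18103961] 24.16372623263465
neck (array([ 458.6, -257.8]), array([ 459.8, -257.8]), np.float64(82.2), 1720, array([22.8, 41.9]))
(array([ 587.8, -161.3]), 28.3, array([ 578.7, -171.1,   24.7]))
(array([587.4, -77.6]), 16.7, array([587.1, -78.1,  24.7]))
None
None
```

View pics/w14.png

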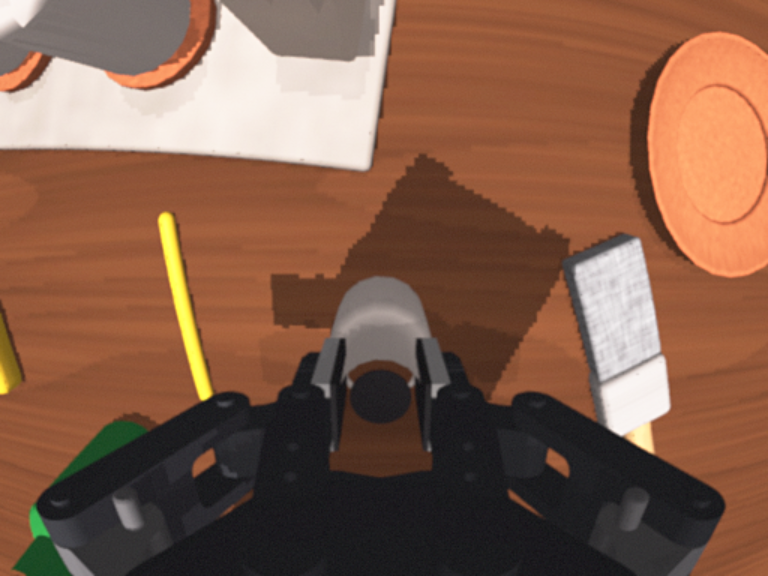

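Carry vase_80 by a bench-side route, along y first and then out to the disc, clear of the placed vases.

drive_tool(
  deltas="0 0 -0.005 0 0.02; 0 0 -0.02 0 0.02; 0 0 -0.04 0 0.02; 0 -0.005 -0.06 0 0.02; 0.008 -0.03 -0.060 0 0.02; 0.016 -0.065 -0.060 0 0.02; 0.024 -0.105 -0.060 0 0.02; 0.03 -0.145 -0.06 0 0.02; 0.03 -0.185 -0.06 0 0.02; 0.03 -0.225 -0.06 0 0.02; 0.03 -0.26 -0.06 0 0.02; 0.03 -0.279 -0.06 0 0.02",
)

```text
clock: 27.1
eef_pos: [488.4, 24.1, 117.8]
tool_rot: [-3.14, -0.001, 0.003]
force: [0.0, 0.2, -1.3]
width: 24.2
```

drive_tool(
  deltas="0.01 0 0 0 0.02; 0.035 0 0 0 0.02; 0.065 0 0 0 0.02; 0.095 0 0 0 0.02; 0.12 0 0 0 0.02; 0.135 0 0 0 0.02; 0.141 0 0 0 0.02; 0.141 0 0 0 0.02; 0.141 0 0 0 0.02; 0.141 0 0 0 0.02",
)

```text
clock: 28.35
eef_pos: [628.9, 21.4, 117.1]
tool_rot: [-3.142, 0.0, 0.0]
force: [-0.9, -0.6, -0.8]
width: 23.9
```

```bash
python3 look.py w15 141
```

```text
[628.87928914  21.37421957 117.13306058] [-3.14158321e+00  4.77758600e-04  1.72607167e-04] [-0.88853142 -0.62441995 -0.84038327] 23.88014012171638
neck (array([629. ,  21.3]), array([629.9,  21.2]), np.float64(143.3), 1683, array([22.7, 42. ]))
(array([ 595. , -156.7]), 29.4, array([ 605. , -145.8,   24.5]))
(array([610.7, -68.6]), 29.2, array([627. , -64. ,  24.6]))
(array([630. ,  21.4]), 29.4, array([641.9,  22.1,  24.6]))
(array([638. , 108.2]), 29.7, array([638.8, 107.3,  24.7]))
```

View pics/w15.png

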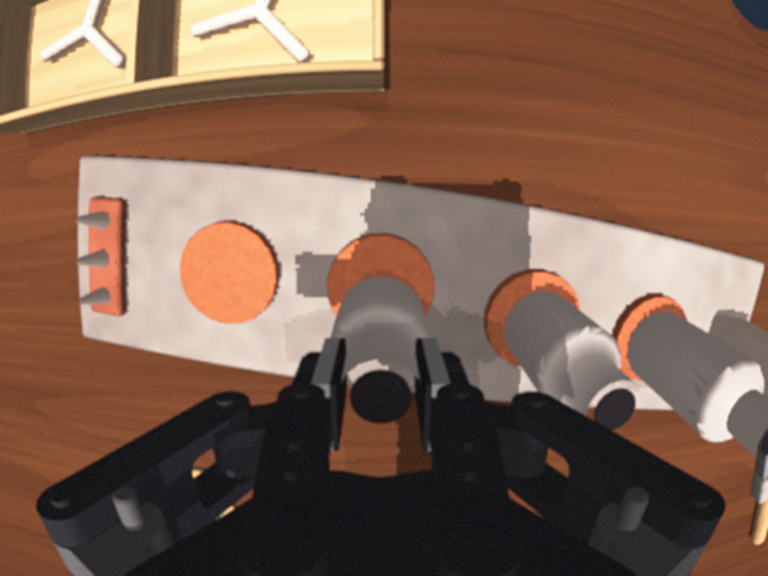

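drive_tool(
  deltas="0.0005 0 0.008 0 0.02; 0.0005 0 0.016 0 0.02; 0.0005 0 0.022 0 0.02; 0.0005 0 0.027 0 0.02; 0.0005 0 0.030 0 0.02; 0.0005 0 0.032 0 0.02; 0.0005 0 0.033 0 0.02; 0.0005 0 0.033 0 0.02; 0.0005 0 0.033 0 0.02",
)

```text
clock: 29.58
eef_pos: [630.0, 21.4, 84.2]
tool_rot: [-3.142, -0.0, 0.0]
force: [0.6, -0.0, -1.8]
width: 24.4
```

drive_tool(
  deltas="0 0 0.0005 0 0.02; 0 0 0.001 0 0.02; 0 0 0.001 0 0.02",
)

```text
clock: 29.95
eef_pos: [629.9, 21.4, 83.0]
tool_rot: [-3.142, -0.0, 0.0]
force: [-0.1, -0.1, -2.1]
width: 23.8
```

drive_tool(
  deltas="0 0 0.0005 0 0.02; 0 0 0.001 0 0.02; 0 0 0.001 0 0.02",
)

```text
clock: 30.32
eef_pos: [630.0, 21.4, 82.3]
tool_rot: [3.142, -0.0, 0.0]
force: [-0.2, -0.1, 1.0]
width: 23.9
```

drive_tool(
  deltas="0 0 0.0003 0 0.02; 0 0 0.0003 0 0.02; 0 0 0.0003 0 0.02",
)

```text
clock: 30.7
eef_pos: [630.1, 21.4, 82.3]
tool_rot: [-3.142, -0.001, 0.0]
force: [-1.9, -0.1, 5.5]
width: 24.2
```

drive_tool(
  deltas="0 0 0 0 0.025; 0 0 0 0 0.028; 0 0 0 0 0.031; 0 0 0 0 0.035; 0 0 0 0 0.042; 0 0 0 0 0.05; 0 0 0 0 0.055; 0 0 0 0 0.055; 0 0 -0.01 0 0.055; 0 0 -0.03 0 0.055; 0 0 -0.06 0 0.055; 0 0 -0.1 0 0.055",
)

```text
clock: 32.2
eef_pos: [629.4, 21.4, 182.6]
tool_rot: [3.141, 0.001, 0.0]
force: [0.1, 0.3, 0.1]
width: 55.3
```

```bash
python3 look.py w16 106; python3 - <<'E'
from h import *
p=imaging.get_image("wrist");W=fworld(p);print(neck(p,W,610,-69,125),neck(p,W,430.5,217,60))
E
```

```text
[629.35652017  21.39037193 182.64827027] [3.14149925e+00 1.24831874e-03 8.70292502e-05] [0.08445445 0.32907904 0.11305723] 55.29488724184014
neck (array([630.7,  20.3]), array([629.3,  20.7]), np.float64(105.9), 471, array([22.2, 20.9]))
(array([ 595. , -156.9]), 29.4, array([ 603.6, -144.4,   24.5]))
(array([613.2, -68.8]), 28.2, array([626. , -63.1,  24.7]))
(array([629.8,  21.4]), 29.4, array([640.7,  22.8,  24.7]))
(array([637.9, 108.3]), 29.8, array([638.6, 107.5,  24.7]))
(array([610.3, -68.2]), array([609.9, -68.7]), np.float64(125.8), 464, array([22.5, 23.5])) None
```

View pics/w16.png

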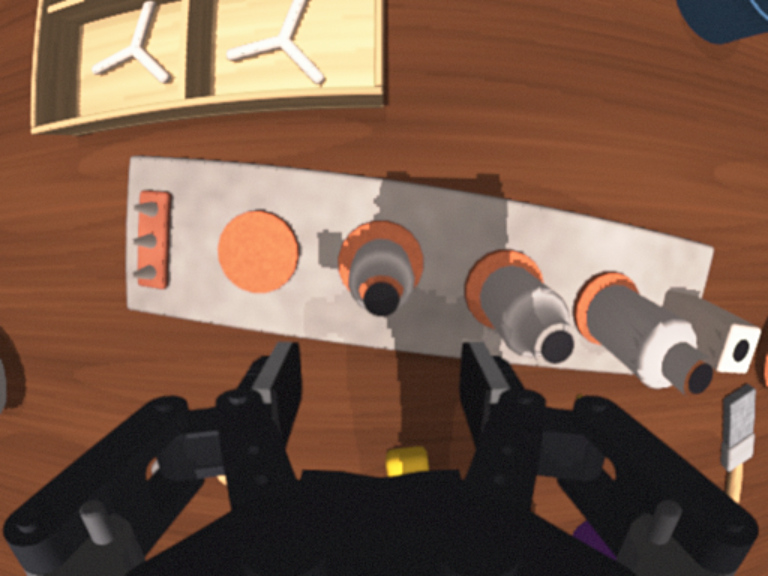

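vase_80 is standing centred. Next is vase_60 at about (431,219.5).

drive_tool(
  deltas="-0.012 -0.012 0 0 0.055; -0.035 -0.035 0 0 0.055; -0.063 -0.063 0 0 0.055; -0.092 -0.092 0 0 0.055; -0.12 -0.12 0 0 0.055; -0.148 -0.148 0 0 0.055; -0.174 -0.174 0.01 0 0.055; -0.192 -0.192 0.025 0 0.055; -0.1985 -0.198 0.05 0 0.055; -0.1985 -0.198 0.072 0 0.055; -0.1985 -0.198 0.072 0 0.055; -0.1985 -0.198 0.072 0 0.055",
)

```text
clock: 33.85
eef_pos: [430.9, 219.4, 109.9]
tool_rot: [3.141, 0.001, 0.0]
force: [0.0, 1.2, 0.6]
width: 55.4
```

```bash
python3 look.py w17 60
```

```text
[430.88906698 219.42353914 109.87390349] [3.14135897e+00 5.98064118e-04 2.56815458e-04] [0.03902247 1.19639539 0.57700892] 55.38762869451668
neck (array([431.7, 220.4]), array([431.1, 220.2]), np.float64(60.8), 634, array([22.4, 25.3]))
None
(array([612.6, -46.6]), 19.0, array([612.9, -43.7,  24.1]))
(array([615.1,  20.3]), 25.3, array([608.3,  23.2,  24.5]))
None
```

View pics/w17.png

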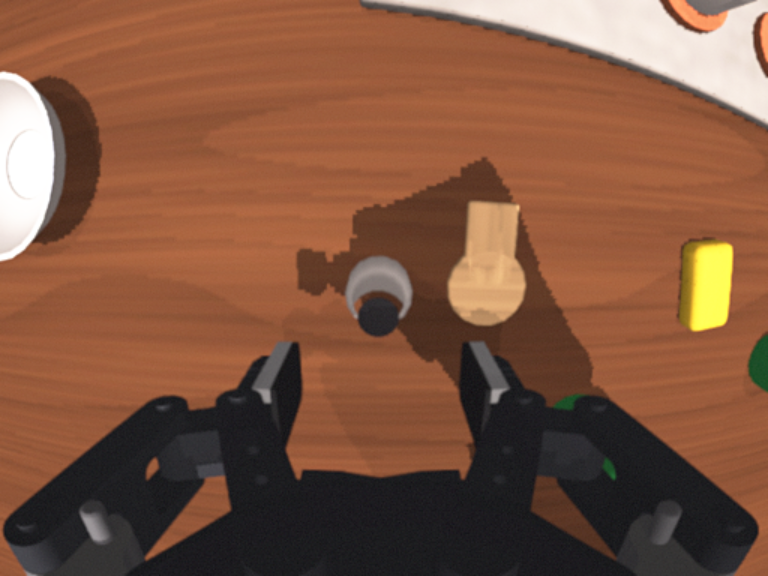

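drive_tool(
  deltas="0.0005 -0.001 0.010 0 0.05; 0.0005 -0.001 0.025 0 0.05; 0.0005 -0.001 0.040 0 0.05; 0.0005 -0.001 0.055 0 0.05; 0.0005 -0.001 0.066 0 0.05; 0.0005 -0.001 0.0725 0 0.05; 0.0005 -0.001 0.0725 0 0.05; 0.0005 -0.001 0.0725 0 0.05",
)

```text
clock: 34.95
eef_pos: [432.2, 220.5, 37.5]
tool_rot: [-3.141, -0.001, 0.0]
force: [0.4, 0.2, 1.1]
width: 49.8
```

```bash
python3 look.py w18 60
```

```text
[432.18038886 220.52235863  37.5181078 ] [-3.14124773e+00 -6.69624363e-04  7.08872677e-05] [0.39102812 0.18068578 1.13655766] 49.814630323595104
neck (array([431.8, 220.6]), array([431.5, 220.3]), np.float64(60.8), 1337, array([22.8, 25.5]))
None
None
None
None
```

drive_tool(
  deltas="-0.0005 0 0.0005 0 0.045; -0.0005 0 0.0005 0 0.04; -0.0005 0 0.0005 0 0.035; -0.0005 0 0.0005 0 0.032; -0.0005 0 0.0005 0 0.029; -0.0005 0 0.0005 0 0.027; -0.0005 0 0.0005 0 0.025; -0.0005 0 0.0005 0 0.022; -0.0005 0 0.0005 0 0.02; -0.0005 0 0.0005 0 0.02; -0.0005 0 0.0005 0 0.02",
)

```text
clock: 36.42
eef_pos: [431.5, 220.5, 36.9]
tool_rot: [-3.141, -0.0, 0.0]
force: [-1.4, 1.2, 5.3]
width: 24.1
```

```bash
python3 look.py w19 60
```

```text
[431.4787618  220.45373421  36.94119141] [-3.14139515e+00 -2.56666501e-04  6.15999834e-05] [-1.44617824  1.15112647  5.25779092] 24.056693762128994
neck (array([431.7, 220.5]), array([432.9, 220.4]), np.float64(62.2), 1732, array([23., 42.]))
None
None
None
None
```

View pics/w19.png

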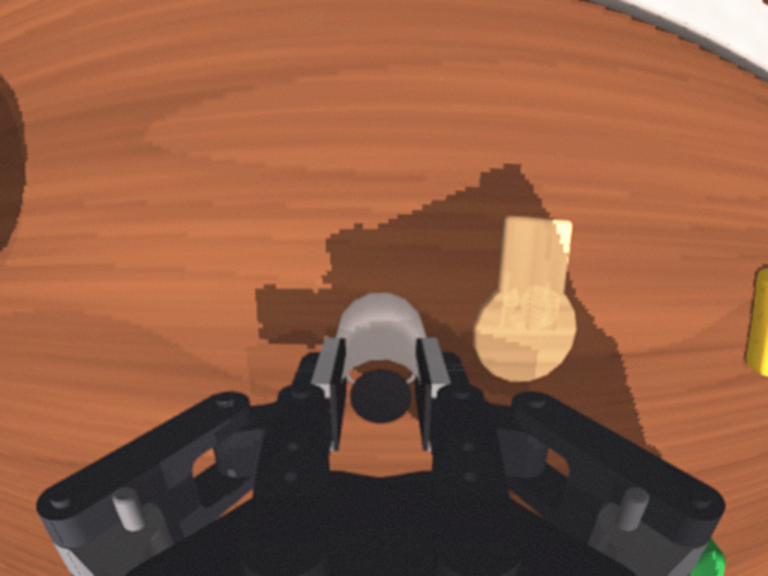

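drive_tool(
  deltas="0 0 -0.005 0 0.02; 0 0 -0.015 0 0.02; 0 0 -0.035 0 0.02; 0 0 -0.06 0 0.02; 0.015 0.012 -0.065 0 0.02; 0.043 0.03 -0.065 0 0.02; 0.075 0.05 -0.065 0 0.02; 0.108 0.07 -0.065 0 0.02; 0.14 0.09 -0.063 0 0.02; 0.17 0.103 -0.06 0 0.02; 0.195 0.11 -0.06 0 0.02; 0.206 0.112 -0.06 0 0.02",
)

```text
clock: 38.02
eef_pos: [638.5, 107.4, 97.0]
tool_rot: [3.141, -0.001, -0.001]
force: [-0.3, 0.1, -1.2]
width: 23.7
```

drive_tool(
  deltas="0 0 0 0 0.02; 0 0 0 0 0.02; 0 0 0 0 0.02; 0 0 0 0 0.02; 0 0 0 0 0.02",
)

```text
clock: 38.65
eef_pos: [637.2, 108.6, 96.8]
tool_rot: [-3.142, 0.0, 0.0]
force: [0.4, 0.1, -1.7]
width: 23.8
```

```bash
python3 look.py w20 121
```

```text
[637.22623366 108.55813531  96.81441433] [-3.14156434e+00  4.68337304e-05  3.31361302e-04] [ 0.37531929  0.0589593  -1.73498858] 23.767726603468077
neck (array([637.4, 108.7]), array([638.4, 108.4]), np.float64(123.4), 1695, array([22.9, 41.9]))
(array([ 613.3, -147.8]), 16.7, array([ 615.7, -146.6,   24.4]))
(array([610.3, -68.1]), 29.6, array([616.7, -57. ,  24.5]))
(array([630.2,  21.6]), 29.4, array([644. ,  27.3,  24.6]))
(array([638.3, 108.6]), 29.4, array([649.5, 110.5,  24.6]))
```

View pics/w20.png

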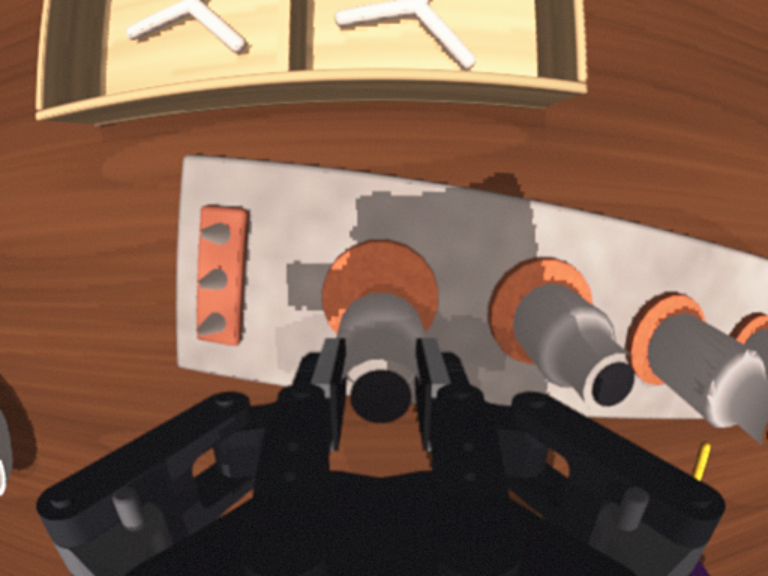

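drive_tool(
  deltas="0.0005 0 0.008 0 0.02; 0.0005 0 0.016 0 0.02; 0.0005 0 0.022 0 0.02; 0.0005 0 0.027 0 0.02; 0.0005 0 0.030 0 0.02; 0.0005 0 0.032 0 0.02; 0.0005 0 0.033 0 0.02; 0.0005 0 0.033 0 0.02; 0.0005 0 0.033 0 0.02",
)

```text
clock: 39.88
eef_pos: [638.0, 108.4, 63.9]
tool_rot: [-3.142, -0.0, 0.0]
force: [-0.2, 0.4, -0.5]
width: 24.2
```

drive_tool(
  deltas="0 0 0.0005 0 0.02; 0 0 0.001 0 0.02; 0 0 0.001 0 0.02",
)

```text
clock: 40.25
eef_pos: [637.9, 108.4, 62.7]
tool_rot: [3.142, 0.0, 0.0]
force: [0.5, 0.8, -0.7]
width: 24.3
```

drive_tool(
  deltas="0 0 0.0003 0 0.02; 0 0 0.0006 0 0.02; 0 0 0.0006 0 0.02",
)

```text
clock: 40.62
eef_pos: [637.9, 108.4, 62.1]
tool_rot: [-3.142, -0.0, 0.0]
force: [0.7, 0.6, -0.5]
width: 23.6
```

drive_tool(
  deltas="0 0 0.0003 0 0.02; 0 0 0.0005 0 0.02; 0 0 0.0005 0 0.02",
)

```text
clock: 41.0
eef_pos: [638.0, 108.4, 62.0]
tool_rot: [-3.142, -0.0, 0.0]
force: [-1.4, -0.8, 3.9]
width: 24.1
```

drive_tool(
  deltas="0 0 0.0002 0 0.02; 0 0 0.0002 0 0.025; 0 0 0.0002 0 0.028; 0 0 0.0002 0 0.031; 0 0 0.0002 0 0.037; 0 0 0.0002 0 0.045; 0 0 0.0002 0 0.05; 0 0 0.0002 0 0.05; 0 0 -0.01 0 0.05; 0 0 -0.03 0 0.05; 0 0 -0.06 0 0.05; 0 0 -0.1 0 0.05",
)

```text
clock: 42.5
eef_pos: [637.7, 108.4, 163.5]
tool_rot: [-3.142, 0.0, 0.0]
force: [0.8, 0.1, -0.1]
width: 50.1
```

drive_tool(
  deltas="-0.02 0 -0.02 0 0.055; -0.06 0 -0.05 0 0.055; -0.11 0 -0.07 0 0.055; -0.16 0 -0.08 0 0.055; -0.19 0 -0.08 0 0.055; -0.19 0 -0.08 0 0.055; -0.19 0 -0.08 0 0.055; -0.19 0 -0.08 0 0.055",
)

```text
clock: 43.5
eef_pos: [449.1, 108.4, 241.9]
tool_rot: [-3.141, -0.001, -0.0]
force: [-0.2, -0.0, -0.5]
width: 55.3
```

```bash
python3 look.py w21 60; python3 - <<'E'
from h import *
for n in("wrist","top"):
    p=imaging.get_image(n);W=fworld(p) if n=="wrist" else world(p)
    if n=="top": save(p,"t21.png")
    for d,h in zip(D,(145,125,105,85)): print(n,disc(p,W,*d),neck(p,W,d[0],d[1],h))
E
```

```text
[449.13487816 108.38310966 241.92838273] [-3.14140410e+00 -1.32308065e-03 -4.03889223e-04] [-0.23615666 -0.03399019 -0.48639783] 55.337440680263
neck None
(array([ 594.1, -156. ]), 29.1, array([ 592.4, -141.5,   24.5]))
(array([609.2, -67.7]), 29.4, array([605.2, -55.7,  24.6]))
(array([628.7,  21.7]), 29.6, array([621.8,  28.7,  24.5]))
(array([637. , 108.7]), 29.4, array([629.8, 109.1,  24.5]))
wrist (array([ 593.7, -155.9]), 29.4, array([ 592.2, -141.7,   24.5])) (array([ 591.3, -155.7]), array([ 592. , -154.7]), np.float64(145.8), 194, array([22.9, 24.8]))
wrist (array([609.5, -67.9]), 29.3, array([605.4, -55.4,  24.6])) (array([606.6, -67.8]), array([607.5, -68.1]), np.float64(125.9), 261, array([22.2, 23.4]))
wrist (array([629.1,  21.5]), 29.8, array([621.6,  28.9,  24.6])) (array([623.5,  22.6]), array([624.8,  22. ]), np.float64(105.9), 208, array([17. , 22.6]))
wrist (array([637. , 108.9]), 29.5, array([629.5, 109. ,  24.6])) (array([628.3, 107.9]), array([629.6, 108.4]), np.float64(86.2), 94, array([ 9.8, 23.3]))
top (array([ 593.7, -154.4]), 28.4, array([ 585.3, -143.5,   23.8])) (array([ 591.8, -153.2]), array([ 593.4, -155. ]), np.float64(146.2), 102, array([22.3, 21.9]))
top (array([608.8, -66.3]), 28.6, array([599.9, -60.9,  23.6])) (array([609.4, -68.1]), array([609.3, -68. ]), np.float64(126.2), 98, array([18.7, 20.6]))
top (array([629.3,  23.2]), 29.1, array([620.8,  22.7,  23.9])) (array([628.1,  23.4]), array([629.2,  23.2]), np.float64(106.7), 93, array([21.3, 17.8]))
top (array([637.3, 110.4]), 29.0, array([633.2, 108.4,  24.1])) (array([635.8, 109. ]), array([636.8, 110.1]), np.float64(86.5), 96, array([22.1, 22. ]))
```

View pics/w21s.png

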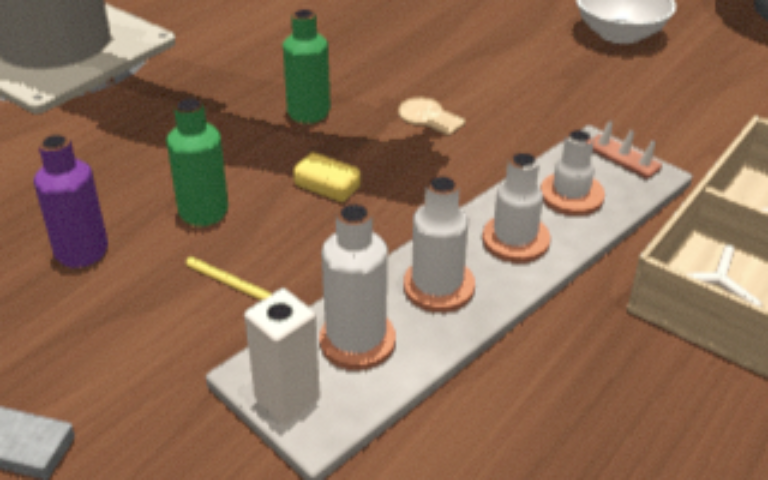

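View pics/t21.png

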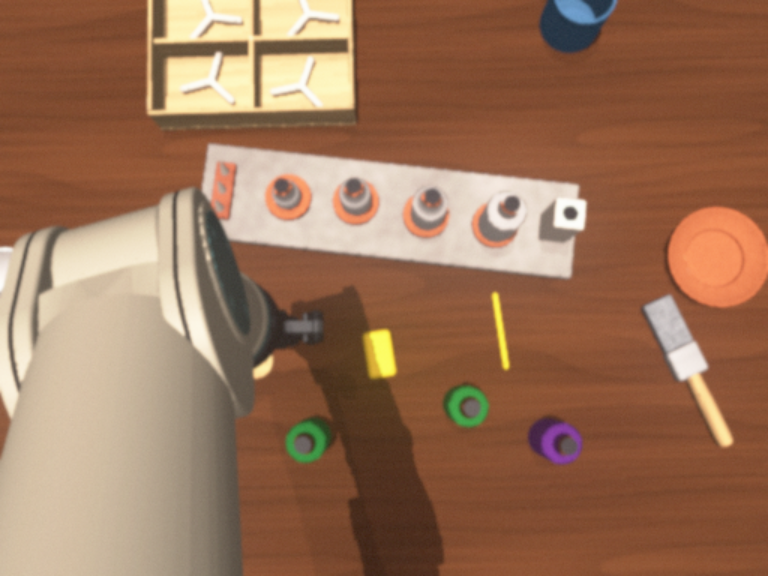

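All four vases stand upright and centred, in descending height from the post, and the arm is clear. Handing in.

```bash
python3 -c "
from cell import ctrl
print(ctrl.finish_job())"
```

```text
the job is handed in; nothing more can be done
None
```

I placed all four vases upright on the discs in order of height, with vase_120 next to the post, then vase_100, vase_80 and vase_60, and handed the job in at about 44 s. Each vase was gripped by its neck and lowered until the wrist felt contact of about 4 to 6 N before I let go.

- **Final views:** the overhead and scene pictures show every vase standing. The overhead camera puts the average neck position within about 2 mm of each disc's centre. The arm was clear of everything, and the green and purple look-alikes were untouched.
- **Camera disagreement:** the cameras differed from each other by 2–5 mm. I relied on the wrist camera, because it matched the measured finger positions.
- **Failed check:** the last wrist view, taken from the retreated pose, saw only part of the two shorter necks. Its centres for those two are off, by up to about 9 mm for vase_60, and I did not use them.

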